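# Prove the pulse unit dead and hold its interlock plunger out

## Task

Before the cassette can come out, prove that the pulse unit is dead: take the orange tester pen from its holder and press its tip down on the red terminal's brass cap so that the cap visibly gives for about half a second, then do the same on the black one. Hang the pen back upright in its holder with its black collar seated, let go of it, and only then take the green plunger knob in the gripper, pull it straight up as far as it goes, and finish while still holding it there, clear of its seat hole. Leave the yellow jar, the amber bottle and the beaker where they are.

Things in the scene. Friction and masses are not known exactly. Their poses are not given: they have to be found in the camera images.
- tester_grip (a point): Middle of the orange tester pen's round handle, on its axis, 119 mm above the tip. The handle, 22 mm across, reaches from 83 to 155 mm above the tip; a black collar, 34 mm across, from 75 to 83 mm; the body below is 22 mm across and tapers over the last 30 mm to a 6 mm steel tip. z runs from tip to handle. About 70 g. At the start it hangs upright in the holder, tip down.
- tester_tip (a point): The steel tip's end of the tester pen; z runs up along the pen.
- holder_mouth (a point): Centre of the mouth of the pen's holder, a fixed grey block 70 x 70 mm on a black 90 x 90 mm foot, its top 90 mm above the table. The mouth is a square hole 26 mm wide and 82 mm deep, open upward; the pen hangs in it by its collar, tip 75 mm below the mouth, handle above. z up.
- red_top (a point): Centre of the top face of the red terminal's sprung brass cap (21 mm across, flat), on top of the pulse unit. The cap stands 6 mm proud of a round red collar 34 mm across; its top is 78 mm above the table when free. Red and black may stand either way round, centres about 100 mm apart.
- red_cap (a joint): How far the red terminal's brass cap is pushed straight down, m: 0 free, 0.006 at its stop. Starts to give at about 1.8 N, 5.4 N at the stop.
- black_top (a point): Centre of the top face of the black terminal's sprung brass cap (21 mm across, flat), on top of the pulse unit. The cap stands 6 mm proud of a round black collar 34 mm across; its top is 78 mm above the table when free. Red and black may stand either way round, centres about 100 mm apart.
- black_cap (a joint): How far the black terminal's brass cap is pushed straight down, m: 0 free, 0.006 at its stop. Starts to give at about 1.8 N, 5.4 N at the stop.
- unit: The pulse unit: a fixed white box 200 (x) x 240 (y) x 60 mm with grey top, black display and blue cassette on its -x side. Origin under its centre. On it an aluminium bridge, spanning along the unit's y (58 mm wide, top 100 mm above the table), carries the plunger's dark barrel (20 mm across, top 108 mm above the table).
- knob_mid (a point): Middle of the round green ribbed pull knob (24 mm across, 40 mm tall, axis upright) of the interlock plunger above the unit's bridge. Moves with the plunger; seated, it is 134 mm above the table and the knob's underside is 6 mm above the barrel. Its x and y axes are the unit's.
- seat_hole (a point): Mouth of the plunger's seat hole in the steel tab under the bridge, 68 mm above the table, straight below the knob. The 8 mm pin reaches 10 mm below this mouth when seated.
- plunger (a joint): How far the plunger is pulled straight up, m: 0 seated, 0.016 at its upper stop. Its spring pulls back with 5 N at 0 and 11.4 N at the stop and reseats it when let go.
- sharps_jar: yellow round jar with red lid, 84 mm across, 120 mm tall, loose. Origin under its centre. A bystander.
- reagent: amber bottle with white cap, 60 mm across, 150 mm tall, loose. Origin under its centre. A bystander.
- beaker: glass beaker, 76 mm across, 90 mm tall, loose. Origin under its centre. A bystander.
There are look-alikes about, which are no part of the job. Of the things that look like the part that bears tester_grip, the smaller one is meant. Leave any purple look-alike of the part that bears holder_mouth alone.

How it is judged:
By the outcome, as a careful person would: the job done as asked, in the order asked, and still so for the second after the job is handed in, while the arm keeps its last pose, push and grip.
It also fails if it takes over 72 s, if anything falls off the work surface, if the arm or the gripper's body presses on something with over 40 N, if the wrist force passes 120 N, or if a joint passes its speed limit or range.

## Robot

A 6-joint arm with a two-finger parallel gripper is mounted at the origin on the work surface. World frame = base frame: x ahead of the robot, y to its left, z up, the work surface at z = 0. Lengths are in mm, angles in rad, forces in N, time in s.
With the tool pointing down it reaches from about 375 to 975 mm from the base axis. Payload 3.8 kg.
Tool frame: the origin (TCP) lies midway between the tips of the shut fingers; the grasp point (between the pads) lies 19 mm behind it; z points along the fingers, y is the line along which they close (so a half turn about z gives the same grasp; the last joint's range is limited). The gripper opens to 88 mm and grips with 3 to 60 N. Pads are 18 mm wide; open, the fingers measure 123 mm over their backs; the gripper's body (75 mm by 187 mm) begins 45 mm behind the grasp point.
Start: joints at [1.135, 0.264, 1.604, -0, 1.274, -0.037], TCP at [262.108, 622.027, 238.706] pointing down, gripper open.
Joint ranges: [-2.63, 2.63], [-0.94, 2.18], [0.31, 2.57], [-1.31, 4.45], [0, 2.66], [-2.55, 2.55]. Speed limits (rad/s): [2.57, 2.57, 3.14, 3.14, 3.14, 3.14].

## Interface

Orientations are given as [roll, pitch, yaw] about the fixed x, y, z axes, in that order (R = Rz(yaw) Ry(pitch) Rx(roll)).
In Python, from station import manip gives the robot as it stands. The module is installed in compiled form; this text tells all that it offers.
- The arm moves only by the tool play_rows, never from a script. Its argument "targets" is a list of rows, each a list of 3 entries, a list of its own where there are three numbers: the opening in per cent of the stroke, from 0 (shut) to 100 (fully open), then the shift along the tool's x, y, z in m, then the turn, a rotation vector about the tool's x, y, z in rad. A call has 1 to 12 rows; each row shifts and turns the commanded pose from where the row before left it, along the tool's axes as they then stand; what a row does not reach is not made up. A row lasts 1/10 s, in which the tool goes at most 50 mm and 8.59 degrees, less where a joint would pass 70% of its speed; a pose out of reach is approached as far as the arm can. A call is refused whole if a number of a shift passes 0.05 or a number of a turn 0.15, either way. A call with a gripper value outside its range is refused whole. The fingers move at their own pace and stop on an object; "grip_force" is the grip in N (left out, the last holds). Time passes only in rows, so rows that do not move let the fingers close. It gives the time, the measured TCP pose, the force and the opening at its end, in the units of the state.
- manip.observe(): the state, without advancing time (a new reading comes with each control period).
- manip.camera(name): name is "scene" or "top" or "wrist"; returns a dict with "frame" (384x512x3 uint8, red, green, blue), "vfov" (degrees; the focal length in pixels is half the picture's height over the tangent of half this angle, whatever the lens; pixels are square), "cx", "cy" (the principal point, pixels), "R" (3x3) and "t" (3): a world point X has camera coordinates R X + t. Camera axes: x right, y down, z forward; pixel columns grow to the right and rows downward; lengths in mm; the calibration is good to about 2 mm. The wrist camera is an equidistant fisheye: a pixel r from the principal point sees the ray r / f radians off the axis. A picture is of the moment at which its call begins. There is no depth.
- manip.finish_job(): hands the job in, once; it reports no verdict.
Trained networks look in a picture, given as the dict that the camera call returned (one of the last four; its "shot" number tells which), for a name from the list of things; names that differ only in an ending like _2 or _b are one class to them, and where a whole thing is asked for, a point or a joint stands for the part that bears it (a point fixed in the world has none). Each returns a list of dicts, best first, with "conf" (0 to 1); they miss things now and then, are a little off and sometimes report something else, mostly with a low value. They report only what shows in the picture. A call takes as long as a camera call. They do not tell look-alikes from the thing itself.
- manip.search_frame(picture, target): "rect" ([left, top, right, bottom] in pixels, round what is visible of it).
- manip.tip_of(picture, target): "at" ([row, column] in pixels: a listed point, or the origin of a listed thing).
The state is a dict: "t": time; "joint_pos": joint angles; "joint_velocities": joint speeds; "tau": joint torques, N m; "position": TCP position; "ee_rot": TCP orientation; "force": force on the tool from outside, world axes, zero at the start; "wrist_torque": the same for the moment, N m; "opening": finger opening in mm.
Only numpy, scipy, OpenCV 4.12 (cv2) and the standard library are available. Lean on these libraries where they do the work, as an engineer would, in place of code of your own. Each camera call takes 0.05 s, during which the arm holds its last target. There are 200 camera calls.

## Working session

There is one attempt and no reset: what is moved stays moved. The work goes in short steps, Python scripts to look and compute and a tool call to move; the robot and the scene stay as the last step left them, time stands still between calls to the robot, and variables do not carry over. Pictures are saved under pics/ and viewed, on a budget of 10 in all, crops included, one or two more only if the job needs it, and the job is handed in when it is done.

Besides the shell and the picture viewer there is one more tool, called after "Emit:" as a command line: name --argument value ..., lists and objects as JSON in quotes. play_rows: Moves the arm, as the interface text tells. Its arguments: {"type":"object","properties":{"targets":{"type":"array","items":{"type":"array"}},"grip_force":{"type":"number"}},"required":["targets"]}

```bash
mkdir -p pics; cat > h.py <<'E'
import numpy as np, cv2
from station import manip
from scipy.optimize import least_squares
def f(p): return p["frame"].shape[0]/2/np.tan(np.radians(p["vfov"])/2)
def ray(p,rc,fish=False):
    r,c=rc; d=np.array([c-p["cx"],r-p["cy"]])/f(p)
    if fish:
        th=np.hypot(*d); v=np.array([*(d/max(th,1e-9)*np.sin(th)),np.cos(th)])
    else: v=np.array([*d,1.]); v/=np.linalg.norm(v)
    R=np.array(p["R"]); return -R.T@np.array(p["t"]), R.T@v
def tri(rs):
    A=sum(np.eye(3)-np.outer(d,d) for o,d in rs); b=sum((np.eye(3)-np.outer(d,d))@o for o,d in rs)
    x=np.linalg.solve(A,b); return x,[np.linalg.norm((np.eye(3)-np.outer(d,d))@(x-o)) for o,d in rs]
def atz(r,z): o,d=r; return o+d*(z-o[2])/d[2]
def save(p,n,box=None,s=1.5):
    im=p["frame"][...,::-1]
    if box: im=im[box[1]:box[3],box[0]:box[2]]
    cv2.imwrite("pics/"+n,cv2.resize(im,None,fx=s,fy=s,interpolation=cv2.INTER_CUBIC))
E
cat > a.py <<'E'
from h import *
P={n:manip.camera(n) for n in("scene","top","wrist")}
ims=[]
for n,p in P.items():
    save(p,n+"0.png")
    print(n,p["vfov"],-np.array(p["R"]).T@np.array(p["t"]))
    for k in "tester_grip tester_tip holder_mouth red_top black_top knob_mid seat_hole unit sharps_jar reagent beaker".split():
        for d in manip.tip_of(p,k)[:3]:
            if d["conf"]>.2: print(" ",k,np.round(d["at"],1),round(d["conf"],2))
print(manip.observe())
E
python3 a.py
```

```text
scene 48.9443090055822 [1078.33821004  156.46404655  881.22725807]
  tester_grip [100.  148.1] 0.75
  tester_grip [141.4 136.5] 0.51
  tester_tip [143.7 161. ] 0.8
  holder_mouth [126.  207.4] 0.7
  holder_mouth [154.3 140.6] 0.55
  black_top [241.5 273.4] 0.64
  knob_mid [202.6 284.4] 0.76
  seat_hole [222.4 280.1] 0.59
  unit [245.6 257.1] 0.62
  sharps_jar [248.4 373.7] 0.88
  reagent [324.7 378.8] 0.89
  beaker [243.4 128. ] 0.66
top 57.54113151135108 [420.09143977 -20.16234845 908.75413556]
  tester_grip [276.1 402.7] 0.86
  tester_grip [217.1 384.5] 0.6
  tester_tip [266.7 375.9] 0.81
  tester_tip [159.1 209. ] 0.56
  tester_tip [184.3 207.9] 0.52
  holder_mouth [283.  327.3] 0.64
  holder_mouth [216.7 378.6] 0.62
  red_top [145.  250.5] 0.41
  black_top [159.5 208.4] 0.52
  knob_mid [148.1 249.4] 0.54
  knob_mid [186.1 210.9] 0.49
  seat_hole [190.5 209.9] 0.73
  unit [172.6 234.3] 0.88
  sharps_jar [201.2 125. ] 0.64
  reagent [127.4 118.3] 0.83
  beaker [141.4 343.9] 0.76
wrist 65.70646984690485 [198.93773049 647.49148899 382.47634998]
{'t': 1.8, 'joint_pos': array([ 1.13509083e+00,  2.63929888e-01,  1.60401334e+00, -1.42896758e-05,
        1.27370414e+00, -3.68903610e-02]), 'joint_velocities': array([ 9.35196548e-04, -5.02043670e-04,  1.23832773e-03, -3.05631506e-04,
       -9.12240151e-04, -6.48518624e-05]), 'tau': array([ 2.22435192e-03, -5.02027309e+01, -3.57244098e+01,  7.32274284e-02,
        1.83285103e-02,  3.02514088e-06]), 'position': array([262.11468944, 622.01461116, 238.67834248]), 'ee_rot': array([-3.14153747e+00,  1.16362522e-05,  2.74278170e+00]), 'force': array([-0.19022452, -0.13130686,  0.06702114]), 'wrist_torque': array([-0.03602796, -0.00560694,  0.02835687]), 'opening': 87.99953885697481}
```

View pics/scene0.png

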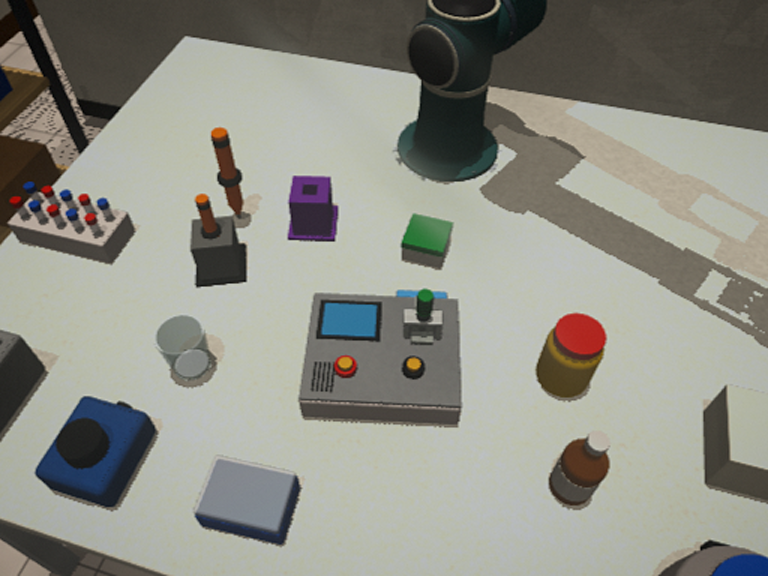

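View pics/top0.png

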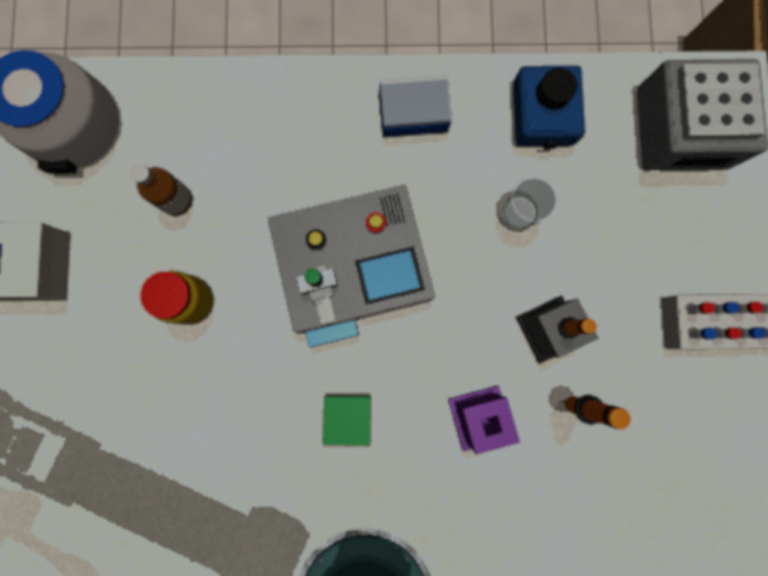

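Scene (enlarged px): the small orange pen hangs in the grey holder at (205,215). The larger look-alike stands free at (228,180), with the purple holder at (312,205). The red terminal is at (345,365), the black one at (413,366) and the knob at (425,300). Next I'll measure these from the two views.

```bash
cat > b.py <<'E'
from h import *
P={n:manip.camera(n) for n in("scene","top")}
def blob(p,c,hs,rad=14):  # c=(x,y) original px
    hsv=cv2.cvtColor(p["frame"],cv2.COLOR_RGB2HSV); m=np.zeros(hsv.shape[:2],np.uint8)
    for lo,hi in hs: m|=cv2.inRange(hsv,lo,hi)
    k=np.zeros_like(m); cv2.circle(k,(int(c[0]),int(c[1])),rad,255,-1); m&=k
    n,l,s,ce=cv2.connectedComponentsWithStats(m)
    if n<2: return None,0
    i=1+np.argmax(s[1:,4]); return ce[i][::-1],s[i]
br=[((8,170,170),(22,255,255))]; ye=[((12,120,140),(35,255,255))]; gr=[((50,90,30),(90,255,255))]
T={"pentop":((135,133),(392,217),br,9),"bigtop":((147,88),(413,279),br,12),"red":((230,243),(251,147),ye,8),"black":((275,244),(210,159),ye,8),"knobtop":((283,195),(209,184),gr,12)}
for k,(a,b,h,r) in T.items():
    A,sa=blob(P["scene"],a,h,r);B,sb=blob(P["top"],b,h,r)
    if A is None or B is None: print(k,A,B); continue
    x,e=tri([ray(P["scene"],A),ray(P["top"],B)]); print(k,A,sa,B,sb,np.round(x,1),np.round(e,1))
    for z in (78,):
        if k in("red","black"): print(atz(ray(P["scene"],A),78),atz(ray(P["top"],B),78))
# manually read corners from top picture
for n,px,z in [("hold corner",c,90) for c in [(580,299),(597,341),(555,356),(540,318)]]+[("unit",c,60) for c in [(269,217),(406,186),(434,297),(295,333)]]+[("purple",c,90) for c in [(504,392),(518,437)]]:
    print(n,np.round(atz(ray(P["top"],(px[1]/1.5,px[0]/1.5)),z),1))
print("bigtip",atz(ray(P["scene"],(143.7,161)),0),atz(ray(P["top"],(266.7,375.9)),0))
ims=[cv2.resize(P[n]["frame"][y-40:y+40,x-50:x+50,::-1],None,fx=4,fy=4,interpolation=cv2.INTER_CUBIC) for n,x,y in(("top",230,165),("top",388,225))]
cv2.imwrite("pics/c1.png",np.hstack(ims))
E
python3 b.py
```

```text
pentop [131.90625 133.90625] None
bigtop [ 88.         145.34693878] None
red [241.17857143 229.69642857] [225 238  10   8  56] [146.37209302 250.13953488] [247 143   7   8  43] [618.8 -25.6  79.4] [0.2 0.2]
[618.048357 -26.119549  78.      ] [619.09556092 -25.44283376  78.        ]
black [241.94230769 275.63461538] [272 239   9   7  52] [158.24324324 209.75675676] [207 155   7   7  37] [590.9  72.3  78. ] [0.1 0.1]
[590.9064458   72.15158001  78.        ] [590.83932296  72.37811706  78.        ]
knobtop [196.96153846 283.16666667] [278 193  11   9  78] [184.14942529 208.34482759] [203 179  11  11  87] [518.6  67.2 149.6] [0.2 0.2]
hold corner [ 485.8 -345.1   90. ]
hold corner [ 420.1 -367.9   90. ]
hold corner [ 397.7 -301.4   90. ]
hold corner [ 456.7 -280.9   90. ]
unit [629.5 149.8  60. ]
unit [679.9 -77.4  60. ]
unit [ 494.  -119.6   60. ]
unit [438.3 105.7  60. ]
purple [ 343.8 -220.2   90. ]
purple [ 276.2 -238.9   90. ]
bigtip [ 314.45893692 -340.19056299    0.        ] [ 320.75830055 -343.72568412    0.        ]
```

View pics/c1.png

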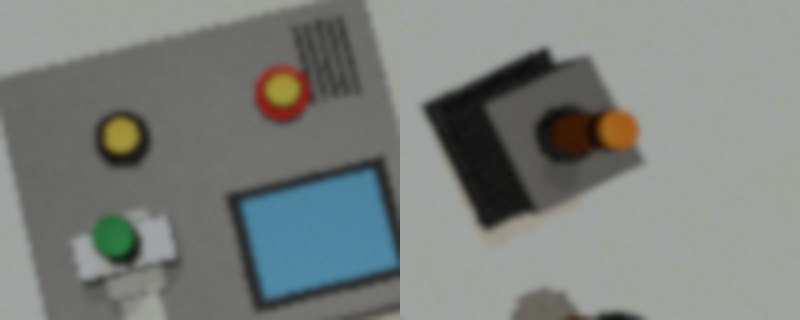

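```bash
cat > c.py <<'E'
from h import *
P={n:manip.camera(n) for n in("scene","top")}
for n,a,b in [("pentop",(131.9,134.2),(217.5,392)),("bigtop",(88.5,146),(279,413)),("bigcollar",(118.5,153),(273,394)),("collar small",(156,141),(218,379.5))]:
    x,e=tri([ray(P["scene"],a),ray(P["top"],b)]); print(n,np.round(x,1),np.round(e,1))
    if n=="pentop": print(atz(ray(P["scene"],a),170),atz(ray(P["top"],b),170))
E
python3 c.py
```

```text
pentop [ 441.  -324.2  167.4] [0.6 0.6]
[ 443.36053081 -323.00144028  170.        ] [ 440.81667789 -322.49056771  170.        ]
bigtop [ 317.8 -344.4  200.5] [0.4 0.4]
bigcollar [ 316.6 -347.4   98.1] [1.8 1.8]
collar small [ 442.  -326.8   83. ] [1.6 1.6]
```

Emit:
play_rows --targets '[[100,[0,0,0],[0,0,0.1465]],[100,[0,0,0],[0,0,0.1465]],[100,[0,0,0],[0,0,0.1465]],[100,[0,0,0],[0,0,0.1465]],[100,[0,0,0],[0,0,0.1465]],[100,[0,0,0],[0,0,0.1465]],[100,[0,0,0],[0,0,0.1465]],[100,[0,0,0],[0,0,0.1465]],[100,[-0.03,0.03,0],[0,0,0]],[100,[-0.03,0.03,0],[0,0,0]],[100,[-0.03,0.03,0],[0,0,0]],[100,[-0.03,0.03,0],[0,0,0]]]'

```text
t: 3.2
position: [382.9, 501.0, 238.8]
ee_rot: [3.141, -0.0, 1.571]
force: [0.1, 1.2, 0.0]
opening: 87.9
```

Emit:
play_rows --targets '[[100,[-0.045,0.01,0],[0,0,0]],[100,[-0.045,0.01,0],[0,0,0]],[100,[-0.045,0.01,0],[0,0,0]],[100,[-0.045,0.01,0],[0,0,0]],[100,[-0.045,0.01,0],[0,0,0]],[100,[-0.045,0.01,0],[0,0,0]],[100,[-0.045,0.01,0],[0,0,0]],[100,[-0.045,0.01,0],[0,0,0]],[100,[-0.045,0.01,0],[0,0,0]],[100,[-0.045,0.01,0],[0,0,0]],[100,[-0.045,0.01,0],[0,0,0]],[100,[0,0,0],[0,0,0.1428]]]'

```text
t: 4.4
position: [493.0, 2.1, 239.1]
ee_rot: [3.14, 0.002, 1.421]
force: [0.1, 0.6, -0.3]
opening: 88.0
```

Emit:
play_rows --targets '[[100,[0,0,0],[0,0,0.1428]],[100,[0,0,0],[0,0,0.1428]],[100,[0,0,0],[0,0,0.1428]],[100,[0,0,0],[0,0,0.1428]],[100,[0,0,0],[0,0,0.1428]],[100,[0,0,0],[0,0,0.1428]],[100,[0,0,0],[0,0,0.1428]],[100,[0,0,0],[0,0,0.1428]],[100,[0,0,0],[0,0,0.1428]],[100,[0,0,0],[0,0,0.1428]],[100,[0,0,0],[0,0,0]]]'

```text
t: 5.5
position: [492.1, 7.0, 238.9]
ee_rot: [3.142, -0.0, -0.0]
force: [0.6, -0.3, 0.4]
opening: 87.9
```

Emit:
play_rows --targets '[[100,[-0.005,0.033,0],[0,0,0]],[100,[-0.005,0.033,0],[0,0,0]],[100,[-0.005,0.033,0],[0,0,0]],[100,[-0.005,0.033,0],[0,0,0]],[100,[-0.005,0.033,0],[0,0,0]],[100,[-0.005,0.033,0],[0,0,0]],[100,[-0.005,0.033,0],[0,0,0]],[100,[-0.005,0.033,0],[0,0,0]],[100,[-0.005,0.033,0],[0,0,0]],[100,[-0.005,0.033,0],[0,0,0]],[100,[0,0,0],[0,0,0]]]'

```text
t: 6.6
position: [441.5, -326.4, 238.8]
ee_rot: [3.14, -0.0, 0.0]
force: [0.4, 0.2, 0.1]
opening: 88.3
```

```bash
cat > d.py <<'E'
from h import *
import sys
p=manip.camera("wrist"); save(p,sys.argv[1])
for k in ["tester_grip","holder_mouth"]:
    for d in manip.tip_of(p,k)[:2]: print(k,np.round(d["at"],1),round(d["conf"],2),np.round(atz(ray(p,d["at"],True),134 if k=="tester_grip" else 90),1))
print(np.round(p["R"],2),p["cx"],p["cy"],f(p)); print(manip.observe()["position"])
E
python3 d.py w1.png
```

```text
tester_grip [140.2 343.9] 0.95 [ 482.8 -405.3  134. ]
tester_grip [184.4 251.8] 0.76 [ 443.  -325.3  134. ]
holder_mouth [174.3 250.7] 0.8 [ 441.8 -323.9   90. ]
holder_mouth [292.7 153.7] 0.69 [ 291.5 -202.    90. ]
[[ 0.   -1.    0.  ]
 [-0.96  0.    0.27]
 [-0.27 -0.   -0.96]] 254.27522808424078 186.86211144811864 297.3186396354542
[ 441.97546078 -322.55215272  238.52020918]
```

View pics/w1.png

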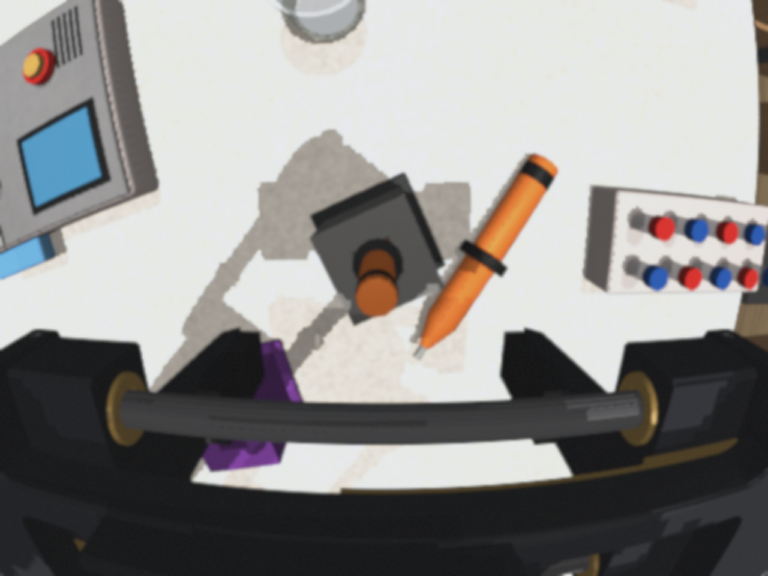

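The small pen sits in the holder at (377,280), as expected. The big pen now seems to lie to the right of the holder, (415,350) to (545,165), so I'll check that in the fixed views.

```bash
cat > e.py <<'E'
from h import *
a=manip.camera("scene");b=manip.camera("top")
A=cv2.resize(a["frame"][60:220,60:240,::-1],None,fx=2.2,fy=2.2);B=cv2.resize(b["frame"][160:320,300:480,::-1],None,fx=2.2,fy=2.2)
old=cv2.imread("pics/top0.png")
cv2.imwrite("pics/e.png",np.hstack([A,B]))
w=manip.camera("wrist");print(-np.array(w["R"]).T@w["t"])
for px in[(415,350),(545,165)]: print(atz(ray(w,(px[1]/1.5,px[0]/1.5),True),15))
E
python3 e.py
```

```text
[ 510.51508751 -322.63259296  383.58069119]
[ 343.22017899 -353.45591471   15.        ]
[ 511.20835166 -462.40237293   15.        ]
```

View pics/e.png

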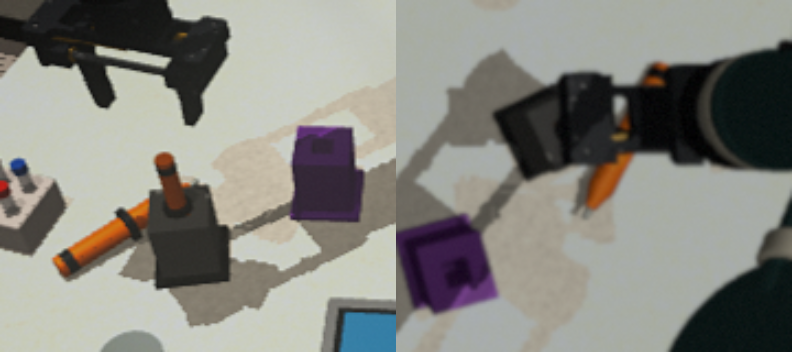

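The big look-alike has tipped over by itself. It lies flat and is out of the way. The small pen still hangs in the holder, under the gripper. Descending to grip its handle at mid-height.

Emit:
play_rows --targets '[[100,[0,0.001,0.025],[0,0,0]],[100,[0,0,0.025],[0,0,0]],[100,[0,0,0.025],[0,0,0]],[100,[0,0,0.025],[0,0,0]],[100,[0,0,0.0235],[0,0,0]],[100,[0,0,0],[0,0,0]]]'

```text
t: 7.5
position: [440.0, -321.0, 111.7]
ee_rot: [-3.137, 0.006, 0.002]
force: [-0.5, 0.2, -0.6]
opening: 87.9
```

Emit:
play_rows --targets '[[0,[0,0,0],[0,0,0]],[0,[0,0,0],[0,0,0]],[0,[0,0,0],[0,0,0]],[0,[0,0,0],[0,0,0]],[0,[0,0,0],[0,0,0]],[0,[0,0,0],[0,0,0]],[0,[0,0,0],[0,0,0]],[0,[0,0,0],[0,0,0]]]' --grip_force 35

```text
t: 8.3
position: [442.1, -324.0, 115.2]
ee_rot: [-3.142, 0.0, -0.0]
force: [0.2, 0.5, -0.4]
opening: 26.4
```

Emit:
play_rows --targets '[[0,[0,0,0],[0,0,0]],[0,[0,0,0],[0,0,0]],[0,[0,0,0],[0,0,0]]]'

```text
t: 8.6
position: [442.1, -324.0, 115.1]
ee_rot: [-3.142, 0.0, 0.0]
force: [0.5, 0.5, 0.8]
opening: 21.2
```

Emit:
play_rows --targets '[[0,[0,0,-0.01],[0,0,0]],[0,[0,0,-0.02],[0,0,0]],[0,[0,0,-0.025],[0,0,0]],[0,[0,0,-0.025],[0,0,0]],[0,[0,0,-0.025],[0,0,0]],[0,[0,0,-0.015],[0,0,0]],[0,[0,0,0],[0,0,0]],[0,[0,0,0],[0,0,0]]]'

```text
t: 9.4
position: [441.9, -323.8, 234.9]
ee_rot: [-3.141, 0.0, -0.0]
force: [0.3, -0.8, -0.7]
opening: 21.0
```

```bash
cat > g.py <<'E'
from h import *
a=manip.camera("scene");b=manip.camera("top")
for n,p in(("scene",a),("top",b)):
  for k in("tester_tip","tester_grip"):
    for d in manip.tip_of(p,k)[:2]: print(n,k,np.round(d["at"],1),d["conf"])
o=manip.observe(); print(o["position"],o["opening"],o["force"])
R=np.array(a["R"]); X=np.array([442,-324,125]); q=R@X+a["t"]; u,v=q[:2]/q[2]*f(a)+[a["cx"],a["cy"]]; print(u,v)
u,v=int(u),int(v); save(a,"g.png",(max(u-60,0),max(v-80,0),u+60,v+50),4)
E
python3 g.py
```

```text
scene tester_tip [145.5 152.2] 0.82
scene tester_tip [143.9 135.9] 0.62
scene tester_grip [171.2 100.1] 0.86
scene tester_grip [104.4 126.2] 0.68
top tester_tip [260.3 387.5] 0.75
top tester_grip [205.1 413.5] 0.76
[ 441.58945126 -323.54320713  233.87757658] 21.316091638994468 [-1.44201284 -0.12821297 -0.85729805]
137.96028846822134 144.57989160623777
```

View pics/g.png

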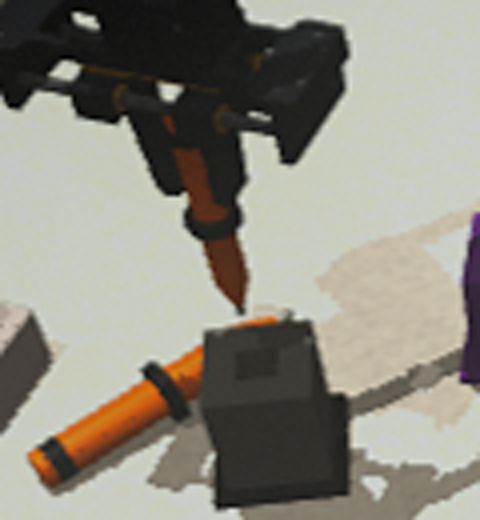

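Pen is held upright, its tip at (242,312) in the crop, right where the kinematics predict. Moving over the red terminal.

Emit:
play_rows --targets '[[0,[0.01,-0.018,0],[0,0,0]],[0,[0.018,-0.03,0],[0,0,0]],[0,[0.018,-0.03,0],[0,0,0]],[0,[0.018,-0.03,0],[0,0,0]],[0,[0.018,-0.03,0],[0,0,0]],[0,[0.018,-0.03,0],[0,0,0]],[0,[0.018,-0.03,0],[0,0,0]],[0,[0.018,-0.03,0],[0,0,0]],[0,[0.018,-0.03,0],[0,0,0]],[0,[0.015,-0.025,0],[0,0,0]],[0,[0.008,-0.015,0],[0,0,0]],[0,[0,0,0],[0,0,0]]]'

```text
t: 10.9
position: [619.5, -24.4, 234.5]
ee_rot: [-3.141, 0.001, 0.003]
force: [0.0, -0.7, -0.2]
opening: 21.2
```

Emit:
play_rows --targets '[[0,[0,0,0.02],[0,0,0]],[0,[0,0,0.02],[0,0,0]],[0,[0,0,0],[0,0,0]],[0,[0,0,0],[0,0,0]],[0,[0,0,0],[0,0,0]]]'

```text
t: 11.4
position: [619.6, -26.8, 196.5]
ee_rot: [3.141, -0.002, -0.001]
force: [-0.3, -0.1, -0.7]
opening: 21.0
```

```bash
cat > k.py <<'E'
from h import *
import sys
a=manip.camera("scene");b=manip.camera("top");w=manip.camera("wrist")
o=manip.observe(); X=np.array(o["position"])+[0,0,-100]; print(o["position"],o["ee_rot"],o["opening"],o["force"],"pred tip",X)
for n,p in(("scene",a),("top",b),("wrist",w)):
  for k in sys.argv[2:]:
    for d in manip.tip_of(p,k)[:2]: print(n,k,np.round(d["at"],1),round(d["conf"],2))
R=np.array(a["R"]); q=R@X+a["t"]; u,v=q[:2]/q[2]*f(a)+[a["cx"],a["cy"]]; print("pred tip px scene",u,v)
u,v=int(u),int(v); A=a["frame"][v-45:v+45,u-45:u+45,::-1]; print("crop origin",u-45,v-45)
W=cv2.resize(w["frame"][...,::-1],None,fx=.94,fy=.94); A=cv2.resize(A,(361,361),interpolation=cv2.INTER_CUBIC)
cv2.imwrite("pics/"+sys.argv[1],A)
E
python3 k.py k1.png tester_tip red_top
```

```text
[619.80381175 -26.39572342 196.64963876] [ 3.14133021e+00 -2.22627767e-03 -4.22077590e-04] 21.219383989850765 [-0.12544306 -0.18094413 -0.80372717] pred tip [619.80381175 -26.39572342  96.64963876]
scene tester_tip [144.2 149.1] 0.97
scene tester_tip [237.6 229. ] 0.76
scene red_top [238.9 232.6] 0.52
top tester_tip [259.7 387.9] 0.71
wrist tester_tip [214.6 221.3] 0.52
wrist tester_tip [254.4 252.5] 0.46
wrist red_top [182.3 251.4] 0.74
pred tip px scene 229.00613658626207 237.31364998098
crop origin 184 192
```

View pics/k1.png

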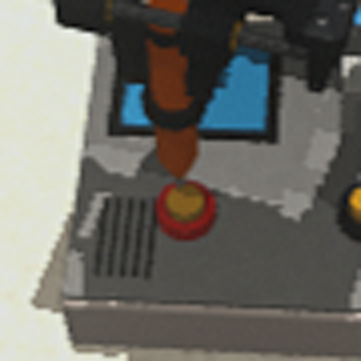

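The tip is right above the red cap, which is at (185,203) in the crop. Pressing it in small steps, with force feedback.

Emit:
play_rows --targets '[[0,[0,0,0.01],[0,0,0]],[0,[0,0,0.008],[0,0,0]],[0,[0,0,0.002],[0,0,0]],[0,[0,0,0.001],[0,0,0]],[0,[0,0,0],[0,0,0]]]'

```text
t: 12.35
position: [619.2, -25.9, 174.5]
ee_rot: [-3.142, -0.0, 0.0]
force: [-0.3, -0.0, 2.4]
opening: 21.4
```

Emit:
play_rows --targets '[[0,[0,0,0.002],[0,0,0]],[0,[0,0,0],[0,0,0]],[0,[0,0,0],[0,0,0]],[0,[0,0,0],[0,0,0]]]'

```text
t: 12.75
position: [619.3, -26.0, 172.6]
ee_rot: [-3.142, -0.001, -0.0]
force: [-0.8, -0.1, 4.3]
opening: 21.2
```

```bash
python3 k.py k2.png | head -1
```

```text
[619.25711875 -25.98291046 172.44614875] [ 3.14156454e+00 -4.33462227e-04 -1.94685488e-05] 20.969506580488645 [ 0.04737798 -0.14423557  4.31535829] pred tip [619.25711875 -25.98291046  72.44614875]
```

View pics/k2.png

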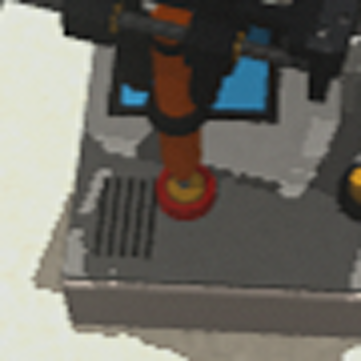

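Emit:
play_rows --targets '[[0,[0,0,0],[0,0,0]],[0,[0,0,0],[0,0,0]],[0,[0,0,0],[0,0,0]]]'

```text
t: 13.2
position: [619.2, -26.0, 172.3]
ee_rot: [-3.142, -0.0, 0.0]
force: [-0.1, 0.6, 4.9]
opening: 20.9
```

The cap is down, with the tip on it at (185,185) in the crop; it stayed down for about 0.8 s at about 5 N. Now the black terminal.

Emit:
play_rows --targets '[[0,[0,0,-0.01],[0,0,0]],[0,[0,0,-0.014],[0,0,0]],[0,[-0.004,-0.015,0],[0,0,0]],[0,[-0.006,-0.02,0],[0,0,0]],[0,[-0.006,-0.02,0],[0,0,0]],[0,[-0.006,-0.02,0],[0,0,0]],[0,[-0.004,-0.015,0],[0,0,0]],[0,[-0.002,-0.008,0],[0,0,0]],[0,[0,0,0],[0,0,0]],[0,[0,0,0],[0,0,0]]]'

```text
t: 14.2
position: [591.2, 71.9, 196.2]
ee_rot: [3.141, -0.0, 0.0]
force: [-0.0, -0.1, -0.3]
opening: 21.3
```

Emit:
play_rows --targets '[[0,[0,0,0.01],[0,0,0]],[0,[0,0,0.008],[0,0,0]],[0,[0,0,0.003],[0,0,0]],[0,[0,0,0.001],[0,0,0]],[0,[0,0,0],[0,0,0]]]'

```text
t: 14.7
position: [591.3, 71.5, 174.5]
ee_rot: [3.141, -0.0, -0.0]
force: [0.0, -0.5, 2.5]
opening: 21.0
```

Emit:
play_rows --targets '[[0,[0,0,0.002],[0,0,0]],[0,[0,0,0],[0,0,0]],[0,[0,0,0],[0,0,0]],[0,[0,0,0],[0,0,0]]]'

```text
t: 15.1
position: [591.3, 71.8, 172.6]
ee_rot: [3.141, -0.001, 0.0]
force: [0.6, -1.9, 3.9]
opening: 21.3
```

```bash
python3 k.py k3.png | head -1
```

```text
[591.29122811  71.83113108 172.44852019] [ 3.14119995e+00 -5.28135781e-04  1.00277337e-04] 20.864430331190647 [-0.53233351 -2.1904858   3.74984342] pred tip [591.29122811  71.83113108  72.44852019]
```

View pics/k3.png

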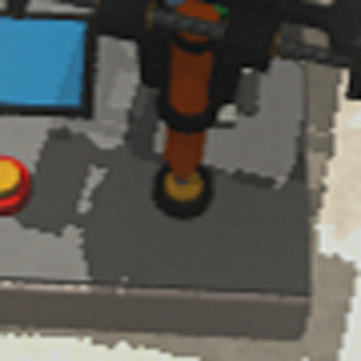

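Emit:
play_rows --targets '[[0,[0,0,0],[0,0,0]],[0,[0,0,0],[0,0,0]],[0,[0,0,0],[0,0,0]]]'

```text
t: 15.55
position: [591.3, 71.9, 172.3]
ee_rot: [3.141, -0.0, 0.0]
force: [0.9, -2.3, 5.0]
opening: 21.7
```

Black cap is held down too, at (183,185) in the crop, for about 0.8 s at about 5 N. Going back above the holder.

Emit:
play_rows --targets '[[0,[0,0,-0.01],[0,0,0]],[0,[0,0,-0.025],[0,0,0]],[0,[0,0,-0.025],[0,0,0]],[0,[-0.01,0.025,-0.003],[0,0,0]],[0,[-0.015,0.04,0],[0,0,0]],[0,[-0.015,0.04,0],[0,0,0]],[0,[-0.015,0.04,0],[0,0,0]],[0,[-0.015,0.04,0],[0,0,0]],[0,[-0.015,0.04,0],[0,0,0]],[0,[-0.015,0.04,0],[0,0,0]],[0,[-0.015,0.04,0],[0,0,0]],[0,[-0.015,0.04,0],[0,0,0]]]'

```text
t: 16.75
position: [460.1, -273.3, 234.7]
ee_rot: [-3.139, 0.0, -0.0]
force: [0.2, -0.6, -0.8]
opening: 21.1
```

Emit:
play_rows --targets '[[0,[-0.012,0.03,0],[0,0,0]],[0,[-0.0075,0.0206,0],[0,0,0]],[0,[0,0,0],[0,0,0]],[0,[0,0,0],[0,0,0]],[0,[0,0,0],[0,0,0]]]'

```text
t: 17.25
position: [441.9, -322.2, 234.8]
ee_rot: [-3.14, 0.0, 0.001]
force: [-0.4, 0.1, 0.1]
opening: 21.4
```

```bash
cat > m.py <<'E'
from h import *
a=manip.camera("scene");w=manip.camera("wrist");b=manip.camera("top")
o=manip.observe(); X=np.array(o["position"])
R=np.array(a["R"]); 
for dz in(-100,-25,):
    q=R@(X+[0,0,dz])+a["t"]; print(dz,"scene px",q[:2]/q[2]*f(a)+[a["cx"],a["cy"]])
q=R@np.array([441.8,-323.7,90])+a["t"]; print("mouth pred px",q[:2]/q[2]*f(a)+[a["cx"],a["cy"]])
print(o["position"],o["force"],o["opening"])
for n,p in(("scene",a),("wrist",w),("top",b)):
  for k in("holder_mouth","tester_tip"):
    for d in manip.tip_of(p,k)[:2]: print(n,k,np.round(d["at"],1),round(d["conf"],2),np.round(atz(ray(p,d["at"],n=="wrist"),90 if k[0]=="h" else X[2]-100),1))
A=cv2.resize(a["frame"][80:200,90:190,::-1],None,fx=3.8,fy=3.8,interpolation=cv2.INTER_CUBIC)
W=cv2.resize(w["frame"][140:260,205:305,::-1],None,fx=3.8,fy=3.8,interpolation=cv2.INTER_CUBIC)
cv2.imwrite("pics/m.png",np.hstack([A,W]))
E
python3 m.py
```

```text
-100 scene px [137.67522835 141.8387057 ]
-25 scene px [130.97262194 119.07002072]
mouth pred px [140.94656759 154.17258272]
[ 442.07650454 -322.40549309  235.1699366 ] [ 0.24954329  0.14536617 -0.32930464] 21.15828415365887
scene holder_mouth [125.4 206.1] 0.72 [ 293.4 -199.8   90. ]
scene holder_mouth [158.3 138.5] 0.57 [ 456.7 -323.4   90. ]
scene tester_tip [142.3 136.4] 0.88 [ 444.4 -324.7  135.2]
scene tester_tip [142.8 150.3] 0.69 [ 436.3 -290.8  135.2]
wrist holder_mouth [171.3 254.4] 0.94 [ 446.3 -323.    90. ]
top holder_mouth [279.6 328.3] 0.72 [ 302.9 -201.    90. ]
top holder_mouth [216.  377.3] 0.69 [ 446.9 -321.    90. ]
top tester_tip [261.9 385.8] 0.75 [ 345.5 -317.7  135.2]
```

View pics/m.png

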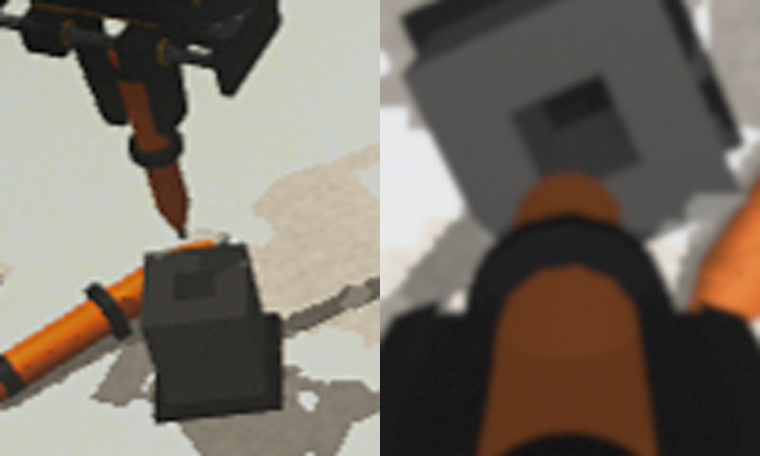

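Emit:
play_rows --targets '[[0,[0,0,0.015],[0,0,0]],[0,[0,0,0.015],[0,0,0]],[0,[0,0,0],[0,0,0]],[0,[0,0,0],[0,0,0]],[0,[0,0,0],[0,0,0]]]'

```text
t: 18.2
position: [441.7, -323.7, 205.1]
ee_rot: [-3.142, 0.0, -0.0]
force: [-0.4, -0.1, -0.7]
opening: 21.2
```

```bash
cat > n.py <<'E'
from h import *
w=manip.camera("wrist"); o=manip.observe(); print(o["position"],o["ee_rot"])
a=manip.camera("scene")
print("scene mouth",atz(ray(a,(155.,141.3)),90))
W=cv2.resize(w["frame"][140:260,205:305,::-1],None,fx=3.8,fy=3.8,interpolation=cv2.INTER_CUBIC)
A=cv2.resize(a["frame"][80:200,90:190,::-1],None,fx=3.8,fy=3.8,interpolation=cv2.INTER_CUBIC)
cv2.imwrite("pics/n.png",np.hstack([A,W]))
# old wrist mouth reading: pose differs by 30 mm in z
w2=dict(w); R=np.array(w["R"]); c=-R.T@np.array(w["t"]); c[2]+=30; w2["t"]=-R@c
print("wrist mouth",atz(ray(w2,(175.5,256.6),True),90))
E
python3 n.py
```

```text
[ 441.8236878  -323.81376427  205.54853024] [ 3.14121027e+00 -4.45058320e-04 -5.60727555e-05]
scene mouth [ 444.20076757 -321.55985853   90.        ]
wrist mouth [ 441.56703357 -326.93546118   90.        ]
```

View pics/n.png

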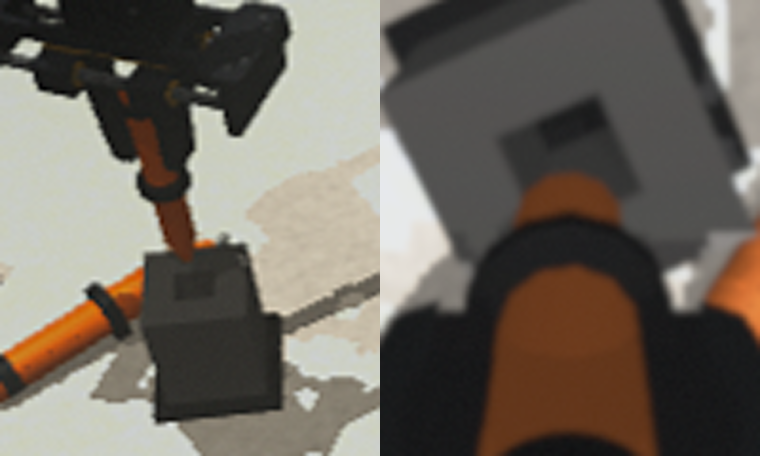

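The tip is lined up over the mouth: scene crop tip (190,258), mouth (195,285). Lowering gently.

Emit:
play_rows --targets '[[0,[0.0003,0.0002,0.01],[0,0,0]],[0,[0,0,0.01],[0,0,0]],[0,[0,0,0.01],[0,0,0]],[0,[0,0,0.01],[0,0,0]],[0,[0,0,0],[0,0,0]]]'

```text
t: 18.8
position: [440.6, -322.7, 162.6]
ee_rot: [-3.139, 0.003, 0.0]
force: [0.4, 0.3, -0.9]
opening: 21.3
```

Emit:
play_rows --targets '[[0,[0,0,0.01],[0,0,0]],[0,[0,0,0.01],[0,0,0]],[0,[0,0,0],[0,0,0]]]'

```text
t: 19.1
position: [440.9, -322.9, 143.2]
ee_rot: [-3.14, 0.003, -0.0]
force: [0.3, 0.2, -0.3]
opening: 21.1
```

Sliding in freely.

Emit:
play_rows --targets '[[0,[0,0,0.01],[0,0,0]],[0,[0,0,0.01],[0,0,0]],[0,[0,0,0.006],[0,0,0]],[0,[0,0,0.003],[0,0,0]],[0,[0,0,0],[0,0,0]],[0,[0,0,0],[0,0,0]]]'

```text
t: 19.7
position: [442.1, -323.9, 116.4]
ee_rot: [3.141, -0.0, 0.0]
force: [-0.3, 0.6, -0.3]
opening: 21.4
```

Emit:
play_rows --targets '[[0,[0,0,0.001],[0,0,0]],[0,[0,0,0],[0,0,0]],[0,[0,0,0],[0,0,0]]]'

```text
t: 20.0
position: [442.0, -323.8, 115.3]
ee_rot: [3.141, -0.0, 0.0]
force: [-0.3, -0.0, -0.6]
opening: 21.0
```

Emit:
play_rows --targets '[[100,[0,0,0],[0,0,0]],[100,[0,0,0],[0,0,0]],[100,[0,0,0],[0,0,0]],[100,[0,0,0],[0,0,0]],[100,[0,0,0],[0,0,0]],[100,[0,0,0],[0,0,0]],[100,[0,0,0],[0,0,0]],[100,[0,0,0],[0,0,0]]]'

```text
t: 20.8
position: [441.9, -323.8, 115.2]
ee_rot: [3.142, -0.0, 0.0]
force: [-1.1, -0.6, -0.2]
opening: 83.1
```

Emit:
play_rows --targets '[[100,[0,0,-0.02],[0,0,0]],[100,[0,0,-0.03],[0,0,0]],[100,[0,0,-0.04],[0,0,0]],[100,[0,0,-0.03],[0,0,0]],[100,[0,0,0],[0,0,0]]]'

```text
t: 21.3
position: [444.6, -325.9, 241.1]
ee_rot: [3.135, -0.008, 0.0]
force: [1.0, -0.4, 0.9]
opening: 87.9
```

```bash
cat > q.py <<'E'
from h import *
a=manip.camera("scene");A=cv2.resize(a["frame"][100:200,90:190,::-1],None,fx=3.6,fy=3.6,interpolation=cv2.INTER_CUBIC)
cv2.imwrite("pics/q.png",A); print(manip.observe()["opening"])
for d in manip.search_frame(a,"tester_grip")[:2]: print(d)
E
python3 q.py
```

```text
88.06771334249719
{'rect': [81.3, 141.7, 152.4, 186.3], 'conf': 0.89}
{'rect': [131.6, 128.8, 146.7, 158.8], 'conf': 0.72}
```

View pics/q.png

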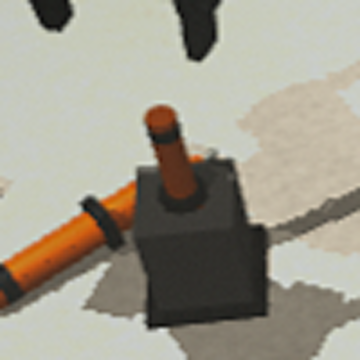

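Pen is back upright, collar seated (pen top at (161,117) in the crop, same place as before) and released. Heading to the knob.

Emit:
play_rows --targets '[[100,[0.004,-0.02,0],[0,0,0]],[100,[0.0076,-0.039,0],[0,0,0]],[100,[0.0076,-0.039,0],[0,0,0]],[100,[0.0076,-0.039,0],[0,0,0]],[100,[0.0076,-0.039,0],[0,0,0]],[100,[0.0076,-0.039,0],[0,0,0]],[100,[0.0076,-0.039,0],[0,0,0]],[100,[0.0076,-0.039,0],[0,0,0]],[100,[0.0076,-0.039,0],[0,0,0]],[100,[0.0076,-0.039,0],[0,0,0]],[100,[0.0036,-0.02,0],[0,0,0]],[100,[0,0,0],[0,0,0]]]'

```text
t: 22.6
position: [516.7, 69.5, 232.7]
ee_rot: [-3.141, 0.004, 0.004]
force: [-0.2, 0.9, 0.1]
opening: 88.1
```

Emit:
play_rows --targets '[[100,[0,0,0],[0,0,0]],[100,[0,0,0],[0,0,0]]]'

```text
t: 22.8
position: [517.1, 66.3, 234.0]
ee_rot: [3.141, 0.002, -0.001]
force: [-0.2, -0.2, 0.7]
opening: 88.1
```

```bash
cat > s.py <<'E'
from h import *
w=manip.camera("wrist"); print(manip.observe()["position"])
r=[]
for d in manip.tip_of(w,"knob_mid")[:2]: print("knob",np.round(d["at"],1),d["conf"],atz(ray(w,d["at"],True),134)); r.append(ray(w,d["at"],True))
for d in manip.search_frame(w,"knob_mid")[:2]: print(d)
hsv=cv2.cvtColor(w["frame"],cv2.COLOR_RGB2HSV); m=cv2.inRange(hsv,(50,90,30),(90,255,255)); m[330:]=0
n,l,s,c=cv2.connectedComponentsWithStats(m)
for i in range(1,n):
    if s[i,4]>40: print(s[i],c[i],atz(ray(w,c[i][::-1],True),134))
sc=P=manip.camera("scene")
for d in manip.tip_of(sc,"knob_mid")[:2]: print("scene",np.round(d["at"],1),d["conf"]); r.append(ray(sc,d["at"]))
if len(r)>1: print(tri([r[0],r[-1]]))
print(tri([r[0],ray(sc,(202.6,284.4))]))
save(w,"s.png",(150,90,360,260),3)
E
python3 s.py
```

```text
[517.34686217  66.10928414 234.37798044]
knob [185.3 249.9] 0.91 [518.87987492  69.0304937  134.        ]
knob [51.3 71.9] 0.75 [647.61718371 233.78914241 134.        ]
{'rect': [237.1, 171.7, 266.4, 203.6], 'conf': 0.86}
[238 169  27  35 647] [251.31530139 188.54404946] [516.00029796  67.83066346 134.        ]
[ 258  296   54   29 1442] [283.65117892 310.31206657] [384.33537654  34.80407458 134.        ]
scene [201.9 286. ] 0.63
(array([517.56886443,  71.64863364, 131.88066006]), [np.float64(2.6800659816974863), np.float64(2.6800659816974295)])
(array([516.97418002,  69.97163917, 127.94069684]), [np.float64(0.8881308218978315), np.float64(0.8881308218977809)])
```

View pics/s.png

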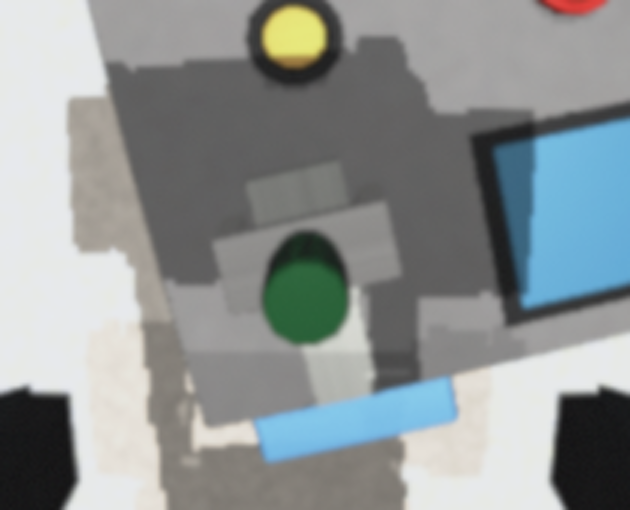

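The knob top shows at (306,303) in the crop, between the fingers. One last refinement from its top face.

```bash
python3 - <<'E'
from h import *
w=manip.camera("wrist");s=manip.camera("scene");t=manip.camera("top")
r=[ray(w,(90+303/3,150+306/3),True),ray(s,(194.7,283.5)),ray(t,(184.15,208.34))]
for x in r: print(np.round(atz(x,154),1))
print(tri(r),tri(r[:2])); print(manip.observe()["position"])
E
```

```text
[520.2  67.2 154. ]
[515.7  66.8 154. ]
[518.   66.9 154. ]
(array([518.70602518,  67.02619518, 155.87128257]), [np.float64(2.0149050541843287), np.float64(1.2059291910837069), np.float64(1.039785107775082)]) (array([522.71381185,  67.55545664, 162.8476104 ]), [np.float64(0.3890032137641861), np.float64(0.38900321376418456)])
[517.94470956  66.79772045 235.33586417]
```

Measured knob is at (518, 67), top about 155, which matches the text. Going down to grip.

Emit:
play_rows --targets '[[100,[0,0,0.025],[0,0,0]],[100,[0,0,0.025],[0,0,0]],[100,[0,0,0.025],[0,0,0]],[100,[0,0,0.025],[0,0,0]],[100,[0,0,0.012],[0,0,0]],[100,[0,0,0.006],[0,0,0]],[100,[0,0,0],[0,0,0]],[100,[0,0,0],[0,0,0]]]'

```text
t: 24.0
position: [518.9, 67.3, 118.3]
ee_rot: [-3.141, -0.002, -0.0]
force: [0.3, 0.2, -0.2]
opening: 87.8
```

Emit:
play_rows --targets '[[0,[0,0,0],[0,0,0]],[0,[0,0,0],[0,0,0]],[0,[0,0,0],[0,0,0]],[0,[0,0,0],[0,0,0]],[0,[0,0,0],[0,0,0]],[0,[0,0,0],[0,0,0]],[0,[0,0,0],[0,0,0]],[0,[0,0,0],[0,0,0]],[0,[0,0,0],[0,0,0]],[0,[0,0,0],[0,0,0]],[0,[0,0,0],[0,0,0]],[0,[0,0,0],[0,0,0]]]' --grip_force 50

```text
t: 25.2
position: [517.9, 68.3, 117.2]
ee_rot: [-3.14, -0.0, -0.0]
force: [-1.0, 5.1, -0.4]
opening: 22.8
```

Grip is on, with about 5 N sideways, so I'll ease it by 1 mm along +y and then pull up.

Emit:
play_rows --targets '[[0,[0,-0.001,0],[0,0,0]],[0,[0,0,0],[0,0,0]],[0,[0,0,-0.004],[0,0,0]],[0,[0,0,-0.004],[0,0,0]],[0,[0,0,0],[0,0,0]],[0,[0,0,0],[0,0,0]]]'

```text
t: 25.8
position: [517.8, 68.3, 124.7]
ee_rot: [-3.141, 0.0, -0.0]
force: [3.4, 2.7, -8.2]
opening: 22.7
```

Emit:
play_rows --targets '[[0,[0,0,-0.003],[0,0,0]],[0,[0,0,-0.003],[0,0,0]],[0,[0,0,-0.001],[0,0,0]],[0,[0,0,0],[0,0,0]],[0,[0,0,0],[0,0,0]],[0,[0,0,0],[0,0,0]]]'

```text
t: 26.4
position: [517.8, 68.3, 131.3]
ee_rot: [-3.141, 0.0, -0.0]
force: [4.2, 4.1, -11.4]
opening: 22.7
```

Emit:
play_rows --targets '[[0,[0,0,-0.001],[0,0,0]],[0,[0,0,-0.001],[0,0,0]],[0,[0,0,0],[0,0,0]],[0,[0,0,0],[0,0,0]],[0,[0,0,0],[0,0,0]]]'

```text
t: 26.9
position: [517.8, 68.3, 133.1]
ee_rot: [-3.141, 0.0, -0.0]
force: [5.2, 4.1, -12.2]
opening: 22.8
```

Emit:
play_rows --targets '[[0,[0,0,-0.001],[0,0,0]],[0,[0,0,0],[0,0,0]],[0,[0,0,0],[0,0,0]],[0,[0,0,0],[0,0,0]],[0,[0,0,0],[0,0,0]]]'

```text
t: 27.4
position: [517.7, 68.3, 133.3]
ee_rot: [-3.141, 0.0, -0.0]
force: [7.0, 3.6, -17.1]
opening: 22.9
```

Emit:
play_rows --targets '[[0,[0,0,0],[0,0,0]],[0,[0,0,0],[0,0,0]],[0,[0,0,0],[0,0,0]],[0,[0,0,0],[0,0,0]],[0,[0,0,0],[0,0,0]]]'

```text
t: 27.9
position: [517.7, 68.3, 133.4]
ee_rot: [-3.141, 0.0, -0.0]
force: [7.6, 3.9, -15.8]
opening: 22.7
```

```bash
python3 - <<'E'
from h import *
s=manip.camera("scene")
for k in("tester_grip","sharps_jar","reagent","beaker"):
    for d in manip.tip_of(s,k)[:2]: print(k,np.round(d["at"],1),round(d["conf"],2))
o=manip.observe(); print(o["t"],o["position"],o["force"],o["opening"])
print(manip.finish_job())
E
```

```text
tester_grip [171.   97.2] 0.86
tester_grip [139.8 138. ] 0.72
reagent [325.9 378.9] 0.63
beaker [243.8 126.3] 0.92
28.15 [517.7001744   68.31747723 133.3319722 ] [  6.88989019   3.70845559 -15.98842866] 22.569463704285393
the job is handed in; nothing more can be done
None
```

The job is done and handed in at about 28 s, with the gripper still holding the green knob at the top of its travel.

- **Terminals:** I pressed the pen tip on the red cap and then the black cap. Each stayed down about 5 mm (about 5 N) for roughly 0.8 s.
- **Pen:** It hangs upright in the grey holder again. The picture after I let go shows the collar seated and the pen where it started.
- **Plunger:** I pulled the knob up about 16 mm. At that point the arm stopped rising and the pull force jumped from 12 N to about 16–17 N, so it is at its stop. It was steady for the last 0.75 s, with no sign of slipping. About 8 N of sideways force stayed on the grip.
- **Bystanders:** In the last check, the bottle and beaker were within about 2 px of where they started. The network did not find the yellow jar in that picture; the arm only passed well above it early on.

**Other points:**
- The larger look-alike pen stood upright in the first pictures and was lying on the table by the time I reached the holder. By my path, the gripper did not come near it.
- The black press showed about 2 N of sideways force that I did not explain.
- I viewed 13 pictures, over the budget of 10 and one past the allowance.

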